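# Let one can out of the drinks dispenser

### The arm

A 7-joint arm with a two-finger parallel gripper is mounted at the origin on the work surface. World frame = base frame: x ahead of the robot, y to its left, z up, the work surface at z = 0. Lengths are in m, angles in rad, forces in N, time in s.
With the tool pointing down it reaches from about 0.35 to 0.9 m from the base axis. Payload 8.1 kg.
Tool frame: the origin (TCP) lies at the very end of the fingers, on their centre line; the grasp point (between the pads) lies 19 mm behind it; z points along the fingers, x is the direction in which the jaws open and shut, and the axes are right-handed (so a half turn about z gives the same grasp; the last joint's range is limited). The gripper opens to 92 mm and grips with 3 to 60 N. Pads are 19 mm wide; open, the fingers measure 130 mm over their backs; the gripper's body (75 mm by 190 mm) begins 47 mm behind the grasp point.
Start: joints at [1.092, 0.434, 0.025, 1.573, -0.012, 1.134, -0.075], TCP at [0.229, -0.581, 0.203] pointing down, gripper open.
Joint ranges: [-2.62, 2.62], [-0.44, 2.09], [-1.27, 1.32], [0.08, 2.57], [-1.32, 4.46], [0.12, 2], [-2.74, 2.74]. Speed limits (rad/s): [2.22, 2.22, 3.01, 3.01, 3.14, 3.14, 3.14].

### API

Orientations are given as a rotation vector (axis times angle).
In Python, from cell import status, viewer, arm gives the robot as it stands.
- The arm moves only by the tool jog_arm, never from a script. Its argument "commands" is text: rows parted by semicolons, each of 7 numbers parted by spaces: the closure, from -1 (fully open) to 1 (shut), then the shift along the world's x, y, z normalised to -1 to 1, where 1 is 0.3 m, then the turn, a rotation vector about the world's x, y, z normalised to -1 to 1, where 1 is 2 pi rad. In form: jaw dx dy dz wx wy wz; .... A call has exactly 5 rows; each row shifts and turns the commanded pose from where the row before left it; what a row does not reach is not made up. A row lasts 1/10 s, in which the tool goes at most 50 mm and 8.59 degrees, less where a joint would pass 70% of its speed; a pose out of reach is approached as far as the arm can. A call with a number of a shift or a turn outside -1 to 1 is refused whole. A call with a gripper value outside its range is refused whole. The fingers move at their own pace and stop on an object; "force" is the grip in N (left out, the last holds). Time passes only in rows, so rows that do not move let the fingers close, or fill a call up. It gives the time, the measured TCP pose, the force and the opening at its end, in the units of the state.
- status.observe(): the state, without advancing time (a new reading comes with each control period).
- viewer.get_image(name): name is "side" or "top"; returns a dict with "pixels" (400x640x3 uint8, red, green, blue), "z_map" (400x640 float32, m along the optical axis (not along the pixel's ray), 0 where there is no reading), "camera_matrix" (3x3 intrinsics, pixels), "k1" (the pictures are not rectified: a ray, as slopes to the right and down, at radius r is drawn at 1 + k1 r^2 times it, then the intrinsics apply), "R" (3x3) and "t" (3): a world point X has camera coordinates R X + t. Camera axes: x right, y down, z forward; pixel columns grow to the right and rows downward; lengths in m; the calibration is good to about 2 mm. A picture is of the moment at which its call begins.
- arm.sign_off(): hands the job in, once; it reports no verdict.
The state is a dict: "clock": time; "joints": joint angles; "dq": joint speeds; "joint_efforts": joint torques, N m; "position": TCP position; "ee_rot": TCP orientation; "force": force on the tool from outside, world axes, zero at the start; "ft_torque": the same for the moment, N m; "width": opening from 0.0 (shut) to 1.0 (fully open).
Only numpy, scipy, OpenCV 4.12 (cv2) and the standard library are available. Lean on these libraries where they do the work, as an engineer would, in place of code of your own. Each camera call takes 0.05 s, during which the arm holds its last target. There are 200 camera calls.

### The job

Let one can out of the drinks dispenser beside the mahjong game: with the fingertips press the finger pad of its rocker lever right down to the stop, keep it down until the front can has rolled out into the trough, then let the pad come all the way up again so that the gate drops and the next can rolls up behind it. Only one can may come out; do not touch or lift the cans by hand, and leave everything else on the table where it stands.

Things in the scene. Friction and masses are not known exactly. Their poses are not given: they have to be found in the camera images.
- dispenser: gravity can dispenser of grey sheet steel, 250 x 138 mm, fixed to the table: a lane with low rails, 10 degrees downhill along its +x, three cans lying across it, a trough with a 26 mm lip at the low end. Origin on the table under the front can; z up. In this frame can centres rest at x = +5 mm (at the gate), 52 mm and 104 mm further uphill, and +78 mm in the trough.
- rocker (a joint): rocker lever. 0 rad: pad up, gate down before the front can; 0.79: pad down on its stop. Pressing the pad lifts the gate bar at the other end over the front can (free from about 0.6 rad) while a second bar drops and holds back the middle can; letting up reverses this. Spring return: about 2 N at the pad at the start, about 5 N just before the stop.
- pad (a point): centre of the top face of the lever's ribbed rubber finger pad, 36 x 36 mm, outside the lane's right-hand rail (at rest x -58, y -87, z 105 mm in the dispenser's frame). It swings on a 77 mm radius about the pivot: sloping 22 degrees, uphill edge raised, at rest; 23 degrees the other way at the stop, where its centre is about 58 mm lower. Nothing is under it; cans are 17 mm beyond its inner edge.
- pivot (a point): middle of the lever's pivot axis, which runs across the lane (the dispenser's y), 74 mm above the table; the pivot posts stand outside both rails
- gate (a point): middle of the gate bar, an 8 mm white roller on a bar across the lane with a small steel flap above it, on the downhill end of the rocker; about 60 mm above the table at rest and 21 mm higher when the lever is down
- can_front: drinks can lying across the lane, 53 mm in diameter, 104 mm long, about 0.2 kg; origin at the centre of the can; at the start it is held by the gate
- can_middle: drinks can lying across the lane, 53 mm in diameter, 104 mm long, about 0.2 kg; origin at the centre of the can; at the start right behind the front can
- can_rear: drinks can lying across the lane, 53 mm in diameter, 104 mm long, about 0.2 kg; origin at the centre of the can; at the start right behind the middle can
- glass: clear glass tumbler standing upside down, 95 mm tall, 72 mm across the mouth, which is on the table; origin at the table under its centre. To be left alone
- die: 22 mm acrylic die; origin at the centre of its underside. To be left alone
- ashtray: round ceramic ashtray, 124 mm across, 32 mm tall; origin at the table under its centre. To be left alone
- wind_disc: round wooden wind marker, 44 mm across, 12 mm thick, lying flat; origin at the centre of its underside. To be left alone
- tile_a: mahjong tile lying face down, 40 x 30 x 22 mm; origin at the centre of its underside. To be left alone
- tile_b: another mahjong tile lying face down, 40 x 30 x 22 mm; origin at the centre of its underside. To be left alone
- teacup: white ceramic teacup, 72 mm across the rim, 52 mm tall; origin at the table under its centre. To be left alone

How it is judged:
By the outcome, as a careful person would: the job done as asked, in the order asked, and still so for the second after the job is handed in, with the robot touching nothing.
It also fails if it takes over 32 s, if anything falls off the work surface, if the arm or the gripper's body presses on something with over 40 N, if the wrist force passes 120 N, or if a joint passes its speed limit or range.

## Working session

There is one attempt and no reset: what is moved stays moved. The work goes in short steps, Python scripts to look and compute and a tool call to move; the robot and the scene stay as the last step left them, time stands still between calls to the robot, and variables do not carry over. Pictures are saved under pics/ and viewed, about 8 in all and at most 12, crops included, and the job is handed in when it is done.

Besides the shell and the picture viewer there is one more tool, called after "Request:" by a JSON object that holds its "fn" and its "kwargs". jog_arm: Moves the arm, as the interface text tells. Scaled input: -1 to 1 covers 0.3 m each way for a shift and 2 pi rad each way for a turn. Its arguments: {"type":"object","properties":{"commands":{"type":"string"},"force":{"type":"number"}},"required":["commands"]}

```bash
ls; mkdir -p pics; cat > h.py <<'E'
import numpy as np, cv2
from cell import status, viewer, arm
def grab(n,f=None):
    d=viewer.get_image(n)
    if f: cv2.imwrite('pics/'+f,cv2.cvtColor(d['pixels'],cv2.COLOR_RGB2BGR)); np.savez('pics/'+f[:-4]+'.npz',**d)
    return d
def cloud(d):
    K=np.array(d['camera_matrix']);z=d['z_map'];h,w=z.shape
    v,u=np.mgrid[:h,:w].astype(float)
    p=cv2.undistortPoints(np.stack([u,v],-1).reshape(-1,1,2),K,np.array([float(d['k1']),0,0,0])).reshape(h,w,2)
    c=np.dstack([p[...,0]*z,p[...,1]*z,z])
    return (c-np.array(d['t']))@np.array(d['R'])
E
python3 - <<'E'
from h import *
for n in('top','side'):
    d=grab(n,n+'0.png'); print(n,d['R'],d['t'],d['k1'])
s=status.observe();print(s)
E
```

```text
pics
top [[ 0.01071035 -0.99993965  0.00244788]
 [-0.99743927 -0.01085661 -0.07068972]
 [ 0.07071203 -0.0016845  -0.99749535]] [-0.07325394  0.5844485   1.17702249] -0.001541807355825925
side [[ 0.89120884 -0.4535902  -0.00165087]
 [-0.32666132 -0.6392868  -0.69613559]
 [ 0.3147049   0.62094147 -0.71790843]] [-0.55180211  0.23647702  0.86878176] -0.016039451509949613
{'clock': 0.1, 'joints': array([ 1.09245302,  0.43516714,  0.02500701,  1.5739552 , -0.0115992 ,
        1.13399324, -0.07510323]), 'dq': array([ 2.81806256e-05, -1.13211347e-03,  6.77680328e-04, -3.69941158e-03,
        1.33991693e-03,  1.12274019e-03,  4.32389611e-04]), 'joint_efforts': array([ 3.12748671e-03, -6.69123101e+01,  9.87855233e-01, -3.15138388e+01,
       -6.06334372e-02,  3.76213691e-02,  4.81802306e-05]), 'position': array([ 0.22911439, -0.58099417,  0.20213495]), 'ee_rot': array([-2.59661618e+00,  1.76722172e+00,  1.90411676e-03]), 'force': array([-0.36114849, -0.6599118 , -0.45329553]), 'ft_torque': array([0.03026721, 0.00622046, 0.0638157 ]), 'width': 0.9968742090012181}
```

View pics/top0.png

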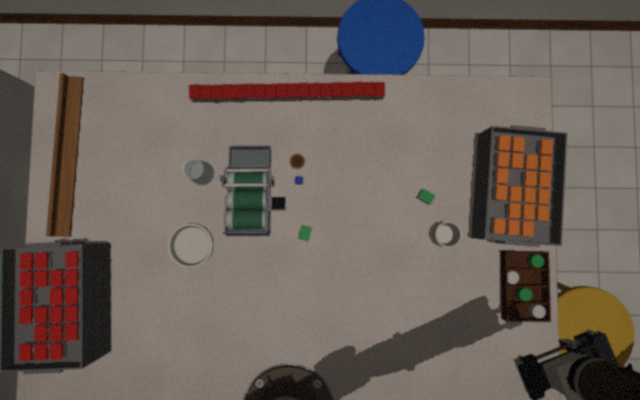

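View pics/side0.png

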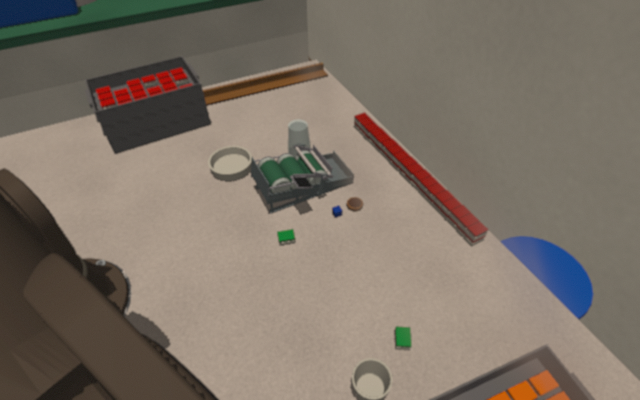

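The top view shows the dispenser at about (248,190) with its trough uphill in the image (world +x). The black pad is at (279,203), on the −y side, with the die at (299,181), the wind disc at (297,161) and a tile at (305,233) nearby. The side view agrees, with the pad at about (303,183).

```bash
python3 - <<'E'
from h import *
d=dict(np.load('pics/top0.npz'));c=cloud(d)
P=d['pixels'].astype(int)
np.set_printoptions(precision=3,suppress=True)
for v in range(192,216,2): print(v,[f"{c[v,u][0]:.3f},{c[v,u][1]:.3f},{c[v,u][2]:.3f}" for u in range(270,292,3)])
m=(P.max(2)<45);m[:,:271]=0;m[:,290:]=0;m[:192]=0;m[212:]=0
q=c[m];q=q[q[:,2]>.06];print(len(q),q.mean(0),q.min(0),q.max(0))
xy=np.argwhere((c[...,2]>.02)&(c[...,2]<.2))
m2=np.zeros(c.shape[:2],np.uint8);m2[145:238,226:273]=((c[145:238,226:273,2]>.012))
pts=c[m2>0][:,:2].astype(np.float32);print(cv2.minAreaRect(pts),np.median(pts,0))
for u,v in[(299,181),(297,161),(305,233),(195,170),(191,245)]: print(u,v,c[v,u])
im=cv2.imread('pics/top0.png')[140:245,180:320];cv2.imwrite('pics/c1.png',cv2.resize(im,None,fx=5,fy=5,interpolation=cv2.INTER_CUBIC))
E
```

```text
192 ['0.598,0.059,0.024', '0.601,0.053,-0.005', '0.601,0.044,-0.004', '0.600,0.035,0.003', '0.601,0.027,-0.004', '0.601,0.019,-0.002', '0.601,0.010,0.001', '0.601,0.001,0.003']
194 ['0.592,0.058,0.029', '0.595,0.052,0.001', '0.595,0.044,0.002', '0.595,0.036,-0.004', '0.595,0.027,0.004', '0.595,0.018,0.003', '0.595,0.010,-0.003', '0.596,0.002,-0.006']
196 ['0.587,0.059,0.022', '0.589,0.052,-0.001', '0.589,0.044,0.000', '0.589,0.035,-0.001', '0.589,0.027,-0.004', '0.589,0.018,-0.000', '0.590,0.010,-0.005', '0.590,0.001,-0.005']
198 ['0.576,0.050,0.100', '0.577,0.043,0.098', '0.577,0.035,0.098', '0.576,0.027,0.102', '0.577,0.019,0.101', '0.577,0.012,0.096', '0.584,0.010,-0.003', '0.584,0.001,0.001']
200 ['0.571,0.051,0.096', '0.571,0.042,0.104', '0.571,0.035,0.101', '0.571,0.027,0.100', '0.571,0.019,0.101', '0.572,0.011,0.098', '0.578,0.009,0.003', '0.578,0.001,-0.002']
202 ['0.566,0.050,0.099', '0.566,0.042,0.101', '0.566,0.034,0.102', '0.566,0.026,0.104', '0.566,0.019,0.106', '0.566,0.011,0.103', '0.572,0.010,-0.001', '0.572,0.001,0.001']
204 ['0.561,0.050,0.100', '0.561,0.042,0.103',
[... 639 characters left out ...]
,-0.006']
212 ['0.542,0.057,0.028', '0.543,0.052,-0.001', '0.544,0.043,-0.001', '0.544,0.035,-0.002', '0.544,0.026,-0.000', '0.544,0.018,-0.002', '0.544,0.009,0.002', '0.544,0.001,-0.006']
214 ['0.537,0.057,0.032', '0.538,0.052,-0.004', '0.538,0.043,0.001', '0.538,0.035,-0.002', '0.538,0.026,-0.005', '0.538,0.017,0.000', '0.538,0.009,-0.001', '0.538,0.001,-0.001']
135 [0.563 0.03  0.105] [0.55  0.014 0.093] [0.577 0.045 0.112]
((0.6059960126876831, 0.06385386735200882), (0.25897249579429626, 0.23649482429027557), 5.414297580718994) [0.582 0.11 ]
299 181 [ 0.63  -0.022  0.02 ]
297 161 [ 0.688 -0.015  0.012]
305 233 [ 0.485 -0.04   0.021]
195 170 [0.649 0.251 0.091]
191 245 [0.449 0.278 0.01 ]
```

View pics/c1.png

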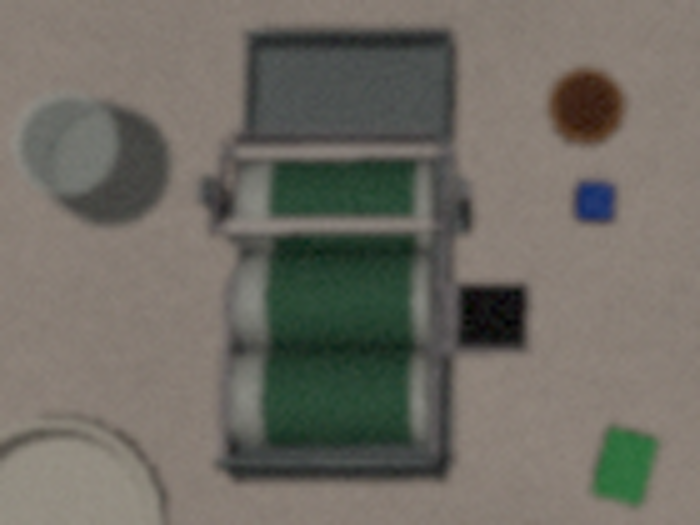

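The dispenser sits square to the world axes. The pad centre is about (0.561, 0.029, 0.105) and the origin about (0.619, 0.116). I'll travel with the jaws shut and turning +71.5° so they line up with x.

Request:
{"fn": "jog_arm", "kwargs": {"commands": "1 0.054 0.102 0.05 0 0 0.0099;1 0.054 0.102 0.05 0 0 0.0099;1 0.054 0.102 0.05 0 0 0.0099;1 0.054 0.102 0 0 0 0.0099;1 0.054 0.102 0 0 0 0.0099", "force": 20}}

```text
clock: 0.6
position: [0.3109, -0.4272, 0.2481]
ee_rot: [2.841, -1.34, 0.001]
force: [-0.4, 1.0, 0.4]
width: 0.617
```

Request:
{"fn": "jog_arm", "kwargs": {"commands": "1 0.054 0.102 0 0 0 0.0099;1 0.054 0.102 0 0 0 0.0099;1 0.054 0.102 0 0 0 0.0099;1 0.054 0.102 0 0 0 0.0099;1 0.054 0.102 0 0 0 0.0099"}}

```text
clock: 1.1
position: [0.3916, -0.274, 0.2476]
ee_rot: [3.015, -0.884, -0.001]
force: [0.4, -0.4, -0.1]
width: 0.178
```

Request:
{"fn": "jog_arm", "kwargs": {"commands": "1 0.054 0.102 0 0 0 0.0099;1 0.054 0.102 0 0 0 0.0099;1 0.054 0.102 0 0 0 0.0099;1 0.054 0.102 0 0 0 0.0099;1 0.054 0.102 0 0 0 0.0099"}}

```text
clock: 1.6
position: [0.4726, -0.1211, 0.2477]
ee_rot: [3.115, -0.407, -0.001]
force: [0.1, -0.4, 0.0]
width: 0.003
```

Request:
{"fn": "jog_arm", "kwargs": {"commands": "1 0.053 0.101 0 0 0 0.0138;1 0.053 0.101 0 0 0 0.0138;1 0.053 0.101 0 0 0 0.0138;1 0.053 0.101 0 0.014 0 0;1 0.053 0.101 0 0.014 0 0"}}

```text
clock: 2.1
position: [0.5523, 0.0317, 0.2481]
ee_rot: [-2.962, -0.001, 0.0]
force: [0.4, -1.2, -0.3]
width: 0.004
```

Request:
{"fn": "jog_arm", "kwargs": {"commands": "1 0 0 -0.06 0.014 0 0;1 0 0 -0.06 0.014 0 0;1 0 0 -0.06 0 0 0;1 0 0 -0.06 0 0 0;1 0 0 0 0 0 0"}}

```text
clock: 2.6
position: [0.55, 0.0285, 0.1733]
ee_rot: [-2.789, 0.005, 0.007]
force: [-0.1, 0.2, 0.2]
width: 0.007
```

```bash
python3 - <<'E'
from h import *
from scipy.spatial.transform import Rotation as R
d=grab('side','s1.png');t=grab('top','t1.png')
s=status.observe();print(s['clock'],s['position'],s['force'],s['joints']);print(R.from_rotvec(s['ee_rot']).as_matrix().round(3))
a=cv2.imread('pics/s1.png')[70:230,200:400];cv2.imwrite('pics/s1c.png',cv2.resize(a,None,fx=4,fy=4,interpolation=cv2.INTER_CUBIC)[:600])
E
```

```text
2.7 [0.55172014 0.02930428 0.17599246] [-0.70532095 -0.29344167  0.09702786] [ 0.51322741  0.4484158  -0.57542415  1.7576274  -0.13561864  0.99979267
  0.05644207]
[[ 1.    -0.002 -0.001]
 [-0.002 -0.939  0.345]
 [-0.001 -0.345 -0.939]]
```

View pics/s1c.png

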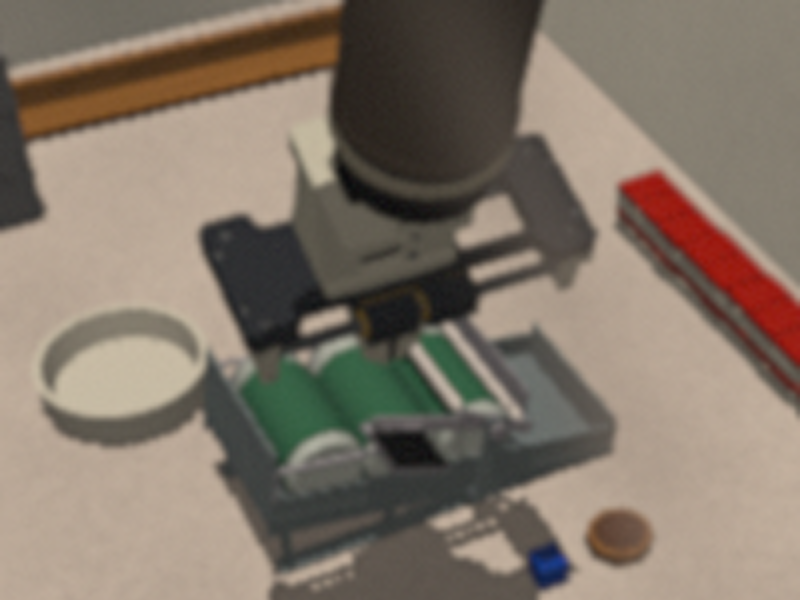

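The side crop shows the shut gripper above the dispenser, leaning toward −y. The pad is clear at crop (410,448), and small stubs hang from the gripper's side plates at (265,360) and (570,270). I'll check how far those reach relative to the TCP.

```bash
python3 - <<'E'
from h import *
from scipy.spatial.transform import Rotation as R
np.set_printoptions(precision=3,suppress=True)
d=dict(np.load('pics/s1.npz'));c=cloud(d);s=status.observe()
T=R.from_rotvec(s['ee_rot']).as_matrix();p=s['position']
pc=np.array(d['R'])@p+d['t'];print('tcp px',(d['camera_matrix']@(pc/pc[2]))[:2]/4*4, 'crop',((d['camera_matrix']@(pc/pc[2]))[:2]-[200,70])*4)
for u,v in[(265,362),(268,372),(390,345),(385,358),(400,350),(565,272),(240,330),(400,310)]:
    X=c[70+v//4,200+u//4];print((u,v),X,'tool',(X-p)@T)
# dispenser highest structures from initial images
for f in('top0','side0'):
    d0=dict(np.load(f'pics/{f}.npz'));q=cloud(d0).reshape(-1,3)
    q=q[(q[:,0]>.46)&(q[:,0]<.78)&(q[:,1]>.0)&(q[:,1]<.2)&(q[:,2]>.0)]
    for x0 in np.arange(.46,.74,.02):
        print(f,x0.round(2),[np.percentile(w[:,2],95).round(3) if len(w:=q[(abs(q[:,0]-x0-.01)<.01)&(q[:,1]>y)&(q[:,1]<=y+.01)])>3 else None for y in(.0,.01,.02,.03,.04,.05,.06,.07,.08)])
E
```

```text
tcp px [294.98  160.202] crop [379.919 360.808]
(265, 362) [ 0.463 -0.046  0.269] tool [-0.088  0.039 -0.113]
(268, 372) [ 0.466 -0.04   0.255] tool [-0.086  0.038 -0.099]
(390, 345) [0.547 0.003 0.21 ] tool [-0.005  0.013 -0.04 ]
(385, 358) [0.547 0.009 0.197] tool [-0.005  0.012 -0.027]
(400, 350) [0.556 0.008 0.2  ] tool [ 0.004  0.012 -0.03 ]
(565, 272) [ 0.63  -0.042  0.261] tool [ 0.078  0.038 -0.104]
(240, 330) [ 0.456 -0.039  0.286] tool [-0.096  0.026 -0.127]
(400, 310) [ 0.537 -0.041  0.27 ] tool [-0.014  0.034 -0.113]
top0 0.46 [None, np.float64(0.003), np.float64(0.005), np.float64(0.003), None, np.float64(0.055), np.float64(0.063), np.float64(0.064), np.float64(0.063)]
top0 0.48 [np.float64(0.003), np.float64(0.004), np.float64(0.005), np.float64(0.004), np.float64(0.002), np.float64(0.099), np.float64(0.103), np.float64(0.104), np.float64(0.105)]
top0 0.5 [np.float64(0.006), np.float64(0.004), np.float64(0.002), np.float64(0.004), np.float64(0.003), np.float64(0.088), np.float64(0.095), np.float64(0.098), np.float64(0.098)]
top0 0.52 [np.float64(0.003), np.float64(0.004
[... 3760 characters left out ...]
t64(0.074)]
side0 0.66 [np.float64(0.008), np.float64(0.002), np.float64(0.002), np.float64(0.002), np.float64(0.002), np.float64(0.058), np.float64(0.08), np.float64(0.082), np.float64(0.08)]
side0 0.68 [np.float64(0.013), np.float64(0.003), np.float64(0.003), np.float64(0.002), np.float64(0.003), np.float64(0.03), np.float64(0.033), None, np.float64(0.017)]
side0 0.7 [None, np.float64(0.002), np.float64(0.004), np.float64(0.002), np.float64(0.003), np.float64(0.027), np.float64(0.029), None, np.float64(0.014)]
side0 0.72 [np.float64(0.002), np.float64(0.002), np.float64(0.003), np.float64(0.003), np.float64(0.003), np.float64(0.022), np.float64(0.034), np.float64(0.034), np.float64(0.033)]
```

Everything clears at the pressed pose, with the body's inner corner at z≈0.12 and y≈0.04. Starting the descent.

Request:
{"fn": "jog_arm", "kwargs": {"commands": "1 0.01 0.003 -0.04 0 0 0;1 0 0 -0.04 0 0 0;1 0 0 -0.04 0 0 0;1 0 0 -0.04 0 0 0;1 0 0 -0.03 0 0 0"}}

```text
clock: 3.2
position: [0.5543, 0.03, 0.1174]
ee_rot: [-2.79, 0.003, 0.002]
force: [0.1, 0.1, -0.6]
width: 0.007
```

Request:
{"fn": "jog_arm", "kwargs": {"commands": "1 0 0 -0.03 0 0 0;1 0 0 -0.03 0 0 0;1 0 0 -0.03 0 0 0;1 0 0 -0.02 0 0 0;1 0 0 -0.02 0 0 0"}}

```text
clock: 3.7
position: [0.5549, 0.0301, 0.0795]
ee_rot: [-2.79, 0.003, 0.0]
force: [-0.3, -0.7, 2.1]
width: 0.007
```

Request:
{"fn": "jog_arm", "kwargs": {"commands": "1 0 0 -0.03 0 0 0;1 0 0 -0.03 0 0 0;1 0 0 -0.015 0 0 0;1 0 0 -0.007 0 0 0;1 0 0 0 0 0 0"}}

```text
clock: 4.2
position: [0.5546, 0.0301, 0.055]
ee_rot: [-2.79, 0.003, 0.001]
force: [-1.9, -0.3, 3.4]
width: 0.003
```

Request:
{"fn": "jog_arm", "kwargs": {"commands": "1 0 0 -0.007 0 0 0;1 0 0 -0.007 0 0 0;1 0 0 0 0 0 0;1 0 0 0 0 0 0;1 0 0 0 0 0 0"}}

```text
clock: 4.7
position: [0.5548, 0.0301, 0.0511]
ee_rot: [-2.79, 0.002, 0.0]
force: [-2.1, 0.7, 3.3]
width: 0.003
```

```bash
python3 - <<'E'
from h import *
t=grab('top','t2.png');d=grab('side','s2.png');s=status.observe();print(s['position'],s['force'])
a=cv2.imread('pics/t2.png')[140:245,180:320];b=cv2.imread('pics/s2.png')[120:225,230:370]
cv2.imwrite('pics/c2.png',cv2.resize(np.hstack([a,b]),(800,300),interpolation=cv2.INTER_CUBIC))
E
```

```text
[0.55484389 0.03001192 0.0510945 ] [-2.69568882  0.12758255  2.72101632]
```

View pics/c2.png

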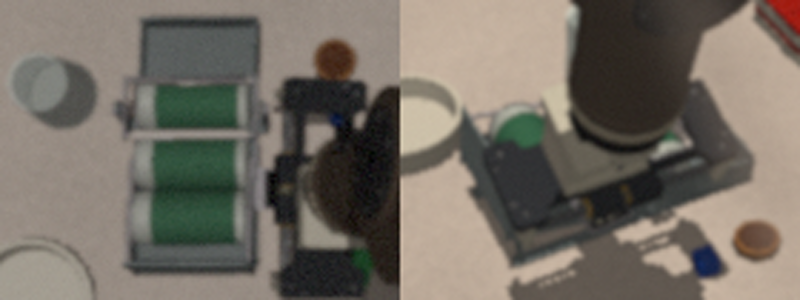

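The gate has risen but the front can is still held, and the force shows no stop yet. Keep pressing.

Request:
{"fn": "jog_arm", "kwargs": {"commands": "1 0 0 -0.007 0 0 0;1 0 0 -0.007 0 0 0;1 0 0 -0.007 0 0 0;1 0 0 0 0 0 0;1 0 0 0 0 0 0"}}

```text
clock: 5.3
position: [0.5552, 0.03, 0.0447]
ee_rot: [-2.79, 0.003, -0.0]
force: [-0.5, 0.9, 3.5]
width: 0.006
```

```bash
python3 - <<'E'
from h import *
np.set_printoptions(precision=3,suppress=True)
t=grab('top','t3.png');c=cloud(t);d=grab('side','s3.png');s=status.observe();print(s['position'],s['force'])
c0=cloud(dict(np.load('pics/top0.npz')))
for v in range(165,192): print(v,'before',np.median(c0[v,240:262],0)[[0,2]],'now',np.median(c[v,240:262],0)[[0,2]])
a=cv2.imread('pics/t3.png')[150:220,225:315]
cv2.imwrite('pics/c3.png',cv2.resize(a,(800,600),interpolation=cv2.INTER_CUBIC))
E
```

```text
[0.555 0.03  0.045] [0.336 0.569 3.418]
165 before [0.675 0.015] now [0.675 0.013]
166 before [0.663 0.08 ] now [0.666 0.06 ]
167 before [0.66  0.079] now [0.66  0.082]
168 before [0.659 0.07 ] now [0.656 0.093]
169 before [0.657 0.063] now [0.655 0.077]
170 before [0.654 0.062] now [0.653 0.073]
171 before [0.651 0.062] now [0.65  0.074]
172 before [0.649 0.063] now [0.647 0.075]
173 before [0.645 0.068] now [0.644 0.075]
174 before [0.642 0.072] now [0.642 0.075]
175 before [0.639 0.073] now [0.639 0.074]
176 before [0.636 0.075] now [0.637 0.074]
177 before [0.634 0.077] now [0.634 0.072]
178 before [0.631 0.077] now [0.631 0.072]
179 before [0.628 0.078] now [0.629 0.071]
180 before [0.625 0.078] now [0.626 0.069]
181 before [0.623 0.077] now [0.624 0.066]
182 before [0.62  0.077] now [0.621 0.065]
183 before [0.617 0.076] now [0.619 0.061]
184 before [0.613 0.091] now [0.617 0.058]
185 before [0.611 0.091] now [0.617 0.026]
186 before [0.608 0.088] now [0.609 0.079]
187 before [0.607 0.07 ] now [0.606 0.08 ]
188 before [0.605 0.068] now [0.604 0.078]
189 before [0.602 0.065] now [0.602 0.075]
190 before [0.6  0.06] now [0.598 0.078]
191 before [0.596 0.075] now [0.596 0.08 ]
```

View pics/c3.png

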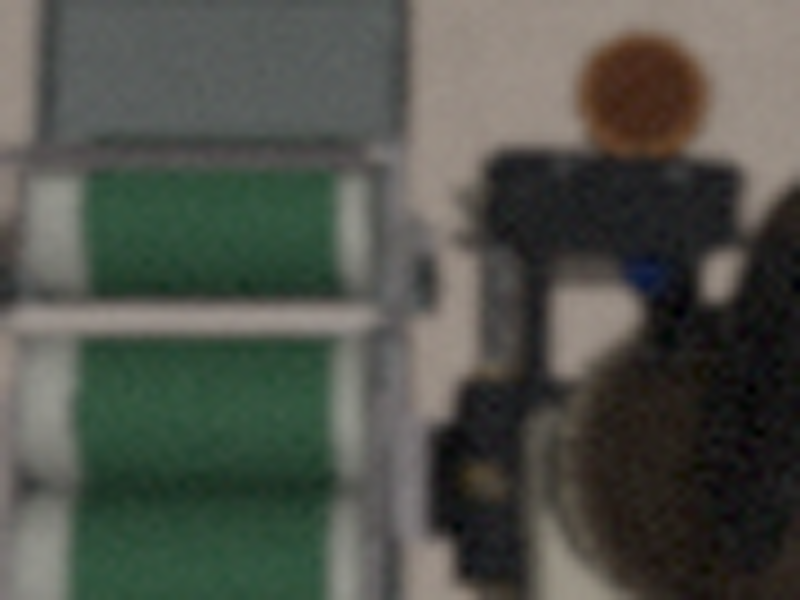

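The front can has crept about 10 mm as the gate rose (rocker roughly 0.5 rad), and the second bar is down between the cans. Keep going.

Request:
{"fn": "jog_arm", "kwargs": {"commands": "1 0 0 -0.01 0 0 0;1 0 0 -0.01 0 0 0;1 0 0 -0.007 0 0 0;1 0 0 0 0 0 0;1 0 0 0 0 0 0"}}

```text
clock: 5.9
position: [0.5555, 0.0299, 0.0368]
ee_rot: [-2.79, 0.003, -0.001]
force: [1.0, 1.3, 3.9]
width: 0.004
```

Request:
{"fn": "jog_arm", "kwargs": {"commands": "1 0 0 -0.007 0 0 0;1 0 0 -0.007 0 0 0;1 0 0 0 0 0 0;1 0 0 0 0 0 0;1 0 0 0 0 0 0"}}

```text
clock: 6.4
position: [0.555, 0.0298, 0.0326]
ee_rot: [-2.79, 0.003, -0.0]
force: [1.9, 0.3, 5.0]
width: 0.005
```

```bash
python3 - <<'E'
from h import *
np.set_printoptions(precision=3,suppress=True)
t=grab('top','t4.png');c=cloud(t);s=status.observe();print(s['position'],s['force'])
for v in range(148,192,1): print(v,np.median(c[v,240:262],0)[[0,2]],end=' ')
E
```

```text
[0.555 0.03  0.033] [ 1.764 -0.172  4.418]
148 [0.715 0.059] 149 [0.712 0.062] 150 [0.709 0.063] 151 [0.706 0.064] 152 [0.703 0.064] 153 [0.7   0.066] 154 [0.698 0.064] 155 [0.695 0.064] 156 [0.692 0.063] 157 [0.69  0.063] 158 [0.687 0.062] 159 [0.685 0.06 ] 160 [0.682 0.059] 161 [0.68  0.055] 162 [0.677 0.053] 163 [0.675 0.05 ] 164 [0.673 0.044] 165 [0.675 0.016] 166 [0.672 0.016] 167 [0.659 0.084] 168 [0.656 0.091] 169 [0.652 0.096] 170 [0.649 0.097] 171 [0.657 0.019] 172 [0.654 0.019] 173 [0.651 0.02 ] 174 [0.649 0.019] 175 [0.646 0.021] 176 [0.643 0.021] 177 [0.64  0.022] 178 [0.637 0.023] 179 [0.634 0.023] 180 [0.631 0.023] 181 [0.628 0.024] 182 [0.625 0.025] 183 [0.623 0.025] 184 [0.62  0.026] 185 [0.617 0.027] 186 [0.61  0.075] 187 [0.607 0.075] 188 [0.604 0.073] 189 [0.602 0.073] 190 [0.599 0.077] 191 [0.596 0.079]
```

The can is in the trough (centre x≈0.70). The task says right down to the stop, so I'll press until the force jumps.

Request:
{"fn": "jog_arm", "kwargs": {"commands": "1 0 0 -0.007 0 0 0;1 0 0 -0.007 0 0 0;1 0 0 0 0 0 0;1 0 0 0 0 0 0;1 0 0 0 0 0 0"}}

```text
clock: 6.95
position: [0.5549, 0.0298, 0.0284]
ee_rot: [-2.79, 0.003, 0.0]
force: [1.1, -0.0, 4.7]
width: 0.004
```

```bash
python3 - <<'E'
from h import *
from scipy.spatial.transform import Rotation as R
d=grab('side','s5.png');t=grab('top','t5.png');s=status.observe();p=s['position'];print(p,s['force'],s['ft_torque'])
for n,I in(('side',d),('top',t)):
  for q in (p,[.561,.029,.047],[.561,.011,.047]):
    pc=np.array(I['R'])@q+I['t'];uv=I['camera_matrix']@(pc/pc[2]);print(n,uv[:2].round(1))
a=cv2.imread('pics/s5.png')[150:210,270:350];b=cv2.imread('pics/t5.png')[170:230,250:330]
cv2.imwrite('pics/c5.png',cv2.resize(np.vstack([a,b]),(400,600),interpolation=cv2.INTER_CUBIC)*1)
cv2.imwrite('pics/c5.png',cv2.convertScaleAbs(cv2.resize(np.hstack([a,b]),(800,300),interpolation=cv2.INTER_CUBIC),alpha=1.8))
E
```

```text
[0.55489818 0.02976836 0.02836645] [0.16549931 0.88244471 5.0157382 ] [-0.10666525 -0.33577415 -0.0945046 ]
side [299.5 204.1]
side [301.4 198.4]
side [304.4 203. ]
top [280.  207.6]
top [279.7 205. ]
top [286.3 205.1]
```

View pics/c5.png

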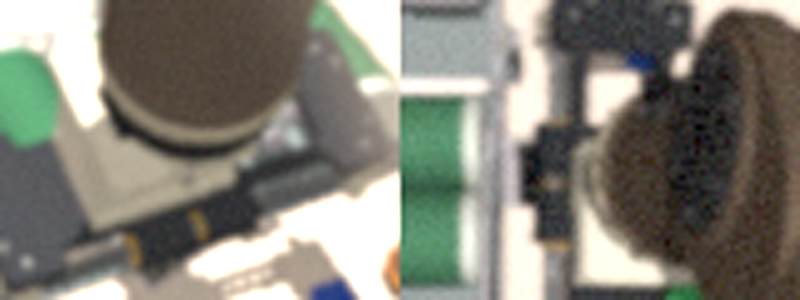

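The gate motion and force agree with smooth spring travel, with the effective tip apparently about 18 mm behind the reported TCP. That puts the stop near here, so I'll continue in small steps and watch for the force jump.

Request:
{"fn": "jog_arm", "kwargs": {"commands": "1 0 0 -0.007 0 0 0;1 0 0 0 0 0 0;1 0 0 -0.004 0 0 0;1 0 0 0 0 0 0;1 0 0 0 0 0 0"}}

```text
clock: 7.55
position: [0.5549, 0.0298, 0.0251]
ee_rot: [-2.79, 0.003, 0.0]
force: [1.1, -0.0, 5.3]
width: 0.005
```

```bash
python3 - <<'E'
from h import *
np.set_printoptions(precision=4,suppress=True)
t=grab('top','t6.png');s=status.observe();print(s['position'],s['force'])
for f in('top0','t1','t2','t3','t4','t5','t6'):
    c=cloud(dict(np.load(f'pics/{f}.npz')))
    # gate flap crest & hold-bar: per-column max z, averaged; lever bar beside rail
    g=c[164:173,240:262,2].max(0); h=c[182:190,240:262,2]
    L=c[150:215,262:275].reshape(-1,3)
    print(f,'flap',np.median(np.sort(c[164:173,240:262,2].mean(1))[-2:]),np.median(g),'bar',np.median(h.max(0)))
E
```

```text
[0.5548 0.0298 0.0251] [1.0489 0.2196 5.3078]
top0 flap 0.09619556625413023 0.08017951084014459 bar 0.09289206424997225
t1 flap 0.07600023864852287 0.07987105409915721 bar 0.09251631156023554
t2 flap 0.087645001823196 0.09377957077899601 bar 0.08211022771523846
t3 flap 0.11380661347964516 0.09421195860070186 bar 0.08081098002195708
t4 flap 0.09661972619026066 0.09813271825016515 bar 0.07756880807108885
t5 flap 0.09752870654631501 0.0995777059451887 bar 0.07635705268253949
t6 flap 0.1223918506965978 0.09951736963284623 bar 0.07387169420814432
```

Request:
{"fn": "jog_arm", "kwargs": {"commands": "1 0 0 -0.007 0 0 0;1 0 0 0 0 0 0;1 0 0 -0.005 0 0 0;1 0 0 0 0 0 0;1 0 0 0 0 0 0"}}

```text
clock: 8.1
position: [0.5555, 0.03, 0.0233]
ee_rot: [-2.79, 0.002, -0.002]
force: [-4.3, -4.2, 27.6]
width: 0.006
```

The force jumped to 28 N over 2 mm, so that is the stop. I'll check the scene, then release.

```bash
python3 - <<'E'
from h import *
t=grab('top','t7.png');s=status.observe();print(s['position'],s['force'])
c=cloud(t)
print(np.median(c[164:173,240:262,2].max(0)),np.median(c[182:190,240:262,2].max(0)))
print([(v,c[v,240:262].mean(0).round(3)[[0,2]].tolist()) for v in(150,154,158,178,196,205,215)])
E
```

```text
[0.55553357 0.02994709 0.02337025] [-4.52814839 -4.40046838 28.13724561]
0.10015707298143584 0.07447055205663343
[(150, [0.709, 0.063]), (154, [0.697, 0.065]), (158, [0.687, 0.062]), (178, [0.631, 0.076]), (196, [0.582, 0.087]), (205, [0.559, 0.078]), (215, [0.532, 0.095])]
```

Request:
{"fn": "jog_arm", "kwargs": {"commands": "1 0 0 0.03 0 0 0;1 0 0 0.03 0 0 0;1 0 0 0.03 0 0 0;1 0 0 0.03 0 0 0;1 0 0 0.03 0 0 0"}}

```text
clock: 8.65
position: [0.5551, 0.03, 0.0671]
ee_rot: [-2.79, 0.003, -0.0]
force: [-0.8, 0.5, 2.9]
width: 0.006
```

Request:
{"fn": "jog_arm", "kwargs": {"commands": "1 0 0 0.04 0 0 0;1 0 0 0.04 0 0 0;1 0 0 0.06 0 0 0;1 0 0 0.08 0 0 0;1 0 0 0.08 0 0 0"}}

```text
clock: 9.15
position: [0.5546, 0.0299, 0.1576]
ee_rot: [-2.79, 0.003, 0.001]
force: [0.8, 0.4, -0.1]
width: -0.002
```

Request:
{"fn": "jog_arm", "kwargs": {"commands": "1 0 -0.08 0.1 0 0 0;1 0 -0.1 0.1 0 0 0;1 0 -0.1 0.05 0 0 0;1 0 -0.1 0 0 0 0;1 0 -0.1 0 0 0 0"}}

```text
clock: 9.65
position: [0.5549, -0.1155, 0.2327]
ee_rot: [-2.791, 0.003, -0.002]
force: [0.5, 0.5, -1.0]
width: 0.008
```

Request:
{"fn": "jog_arm", "kwargs": {"commands": "1 0 -0.1 0 0 0 0;1 0 -0.1 0 0 0 0;1 0 -0.05 0 0 0 0;1 0 0 0 0 0 0;1 0 0 0 0 0 0"}}

```text
clock: 10.15
position: [0.5549, -0.1874, 0.2316]
ee_rot: [-2.789, 0.001, 0.001]
force: [0.6, 0.3, -0.1]
width: 0.002
```

```bash
python3 - <<'E'
from h import *
t=grab('top','t8.png');d=grab('side','s8.png');s=status.observe();print(s['clock'],s['position'],s['force'])
c=cloud(t)
print('flap',np.median(c[164:173,240:262,2].max(0)),'bar',np.median(c[182:190,240:262,2].max(0)),'pad',c[204,279])
a=cv2.imread('pics/t8.png')[140:245,180:320];b=cv2.imread('pics/s8.png')[120:225,230:370]
cv2.imwrite('pics/c8.png',cv2.convertScaleAbs(cv2.resize(np.hstack([a,b]),(800,300),interpolation=cv2.INTER_CUBIC),alpha=1.5))
E
```

```text
10.25 [ 0.55499843 -0.18665082  0.23178815] [-0.98298119 -0.22109753  0.4969071 ]
flap 0.07970867636064419 bar 0.09197391677362231 pad [0.56084402 0.02656887 0.10156915]
```

View pics/c8.png

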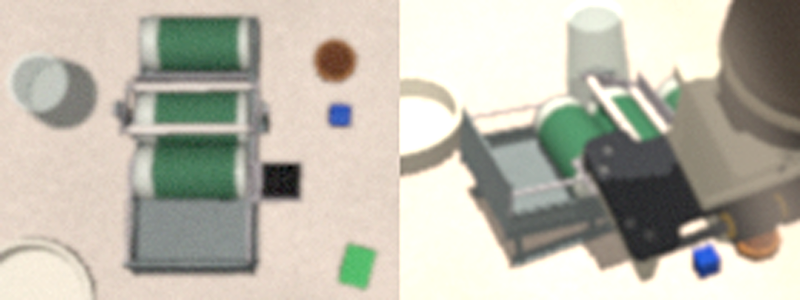

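One can is in the trough, two are in the lane and the pad is up. I'll check the final can positions, the neighbours, and an odd lane reading in t7.

```bash
python3 - <<'E'
from h import *
grab('top','t9.png')
for f in('top0','t4','t5','t6','t7','t8','t9'):
    c=cloud(dict(np.load(f'pics/{f}.npz')));print(f,[(np.median(c[v,240:262,0]).round(3),np.median(c[v,240:262,2]).round(3)) for v in(152,156,174,178,182,194,198,202,206,210,216,222)])
a=dict(np.load('pics/top0.npz'))['pixels'].astype(int);b=dict(np.load('pics/t9.npz'))['pixels'].astype(int)
for n,(u,v) in dict(die=(299,181),disc=(297,161),tile=(305,233),glass=(195,170),ash=(191,245),tile2=(426,197),cup=(444,234)).items():
    r=20;print(n,cv2.phaseCorrelate(a[v-r:v+r,u-r:u+r].mean(2),b[v-r:v+r,u-r:u+r].mean(2)))
E
```

```text
top0 [(np.float64(0.713), np.float64(0.009)), (np.float64(0.701), np.float64(0.011)), (np.float64(0.642), np.float64(0.072)), (np.float64(0.631), np.float64(0.077)), (np.float64(0.62), np.float64(0.077)), (np.float64(0.588), np.float64(0.083)), (np.float64(0.577), np.float64(0.087)), (np.float64(0.566), np.float64(0.086)), (np.float64(0.556), np.float64(0.08)), (np.float64(0.545), np.float64(0.08)), (np.float64(0.529), np.float64(0.095)), (np.float64(0.513), np.float64(0.096))]
t4 [(np.float64(0.703), np.float64(0.064)), (np.float64(0.692), np.float64(0.063)), (np.float64(0.649), np.float64(0.019)), (np.float64(0.637), np.float64(0.023)), (np.float64(0.625), np.float64(0.025)), (np.float64(0.587), np.float64(0.085)), (np.float64(0.577), np.float64(0.086)), (np.float64(0.566), np.float64(0.084)), (np.float64(0.556), np.float64(0.073)), (np.float64(0.545), np.float64(0.087)), (np.float64(0.529), np.float64(0.095)), (np.float64(0.513), np.float64(0.092))]
t5 [(np.float64(0.703), np.float64(0.064)), (np.float64(0.692), np.float64(0.064)), (np.float64(0.649), np.float64(0.02)), (np.float6
[... 2069 characters left out ...]
t64(0.086)), (np.float64(0.566), np.float64(0.085)), (np.float64(0.556), np.float64(0.08)), (np.float64(0.547), np.float64(0.039)), (np.float64(0.53), np.float64(0.042)), (np.float64(0.514), np.float64(0.044))]
die ((-0.03877049930151344, 0.08654928890259228), 0.9976636781557212)
disc ((-0.1757136552172298, -0.044112257271880395), 1.0347173074496927)
tile ((0.05482527837532203, 0.17296937796396605), 1.003487402168253)
glass ((-0.02194974277425743, -0.033705396974415436), 1.0344334071258328)
ash ((0.008866768944031378, 0.18297050080313326), 0.9936550164136675)
tile2 ((-6.5369247294093356, -8.9802856713637), 0.2616473882152295)
cup ((-0.2400019217297249, 0.729433512017426), 0.1599759286996234)
```

The t7 oddity was a mean skewed by an outlier; its median shows the lane empty at the gate while pressed. The far tile and the cup are hidden by the arm from above, so I'll compare them in the side view and hand in.

```bash
python3 - <<'E'
from h import *
a=dict(np.load('pics/side0.npz'))['pixels'].astype(int);b=dict(np.load('pics/s8.npz'))['pixels'].astype(int)
for n,(u,v) in dict(tile2=(403,337),cup=(371,378)).items():
    r=20;print(n,cv2.phaseCorrelate(a[v-r:v+r,u-r:u+r].mean(2),b[v-r:v+r,u-r:u+r].mean(2)))
print(status.observe()['force'],arm.sign_off())
E
```

```text
tile2 ((0.00859448031076937, 0.09432501716602815), 0.7003468621820115)
cup ((-0.026847325842307868, 0.06527101041338312), 0.9923816500082413)
the job is handed in; nothing more can be done
[1.3997807  0.69674167 0.04340327] None
```

One can is out of the dispenser, and I handed the job in at about 10.3 s on the robot's clock. I pressed the pad with the shut fingertips down to its stop, where the force jumped to about 28 N. I held it there with the front can already in the trough, then let the pad come all the way up and moved the arm clear.

**Last checks:**
- **Cans:** one can lies in the trough at x≈0.70, the next is behind the dropped gate, and the last is right behind that one.
- **Lever:** the gate, second bar and pad are back at their starting heights to within a few mm, which is about the depth noise.
- **Other objects:** none moved by more than about 0.2 px in the pictures. The arm hid the far tile and the cup from above, so I checked those two in the side view. The tile's match was weaker there (0.70) but showed no shift.

**Disagreements:**
- **Stop height:** the stop came at a reported TCP height of 0.023 m, about 20–25 mm lower than I expected from the pad geometry. The fingertips seem to end short of the reported TCP; I did not confirm this, and I found the stop by force instead.
- **Lane reading:** one reading at the stop suggested a can still at the gate. It was a depth outlier, and the median showed the lane empty there.

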